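Empty the sweets tray and stand it up to dry

TASK

Tip all four sugar sweets out of the pink tray into the steel bowl. Then stand the empty pink tray upright on its open end, on the free part of the cream drying mat next to the blue tray. Leave the bowl where it is and do not knock over the blue tray or the mug.

Things in the scene. Friction and masses are not known exactly. Their poses are not given: they have to be found in the camera images.
- tray: rigid pink tray, a shallow channel 100 mm long (x), 62 mm wide (y), 24 mm high (z); floor 7 mm thick; side walls and the wall at its -x end 5 mm thick, as high as the tray; the +x end is open. 0.1 kg. Starts lying flat with four sweets in it. Origin: centre of its underside. To stand on its open end its x axis must point down (footprint 62 x 24 mm)
- tray_lip (a point): middle of the pink tray's open end: 50 mm along the tray's +x from its origin and 12 mm above its underside; when the tray stands this point is at the mat's top
- sweet0: hard sugar sweet, pale blue, a domed disc 19 mm in diameter and 13.5 mm high, 12 g; origin: centre of its flat underside
- sweet1: the same, white
- sweet2: the same, pale blue
- sweet3: the same, white
- bowl: loose round steel bowl on the table, 136 mm across the rim, 55 mm high, open at the top, 0.35 kg; origin: centre of its underside
- mat: fixed cream drying mat, a stiff slab 240 mm long (its x) by 150 mm wide (its y) by 4 mm thick; origin: centre of its underside. The blue tray stands near its +x end, the -x half is free
- blue_tray: loose tray like the pink one but blue, already standing on its open end on the mat: 24 mm along its x, 62 mm along its y, 100 mm high; origin: centre of its footprint, z up
- mug: loose dark blue mug with a handle at its +y, 76 mm across, 85 mm high; origin: centre of its underside
Mind the look-alikes: they are no part of the job. Several things have the shape of the tray; the one meant has the colours described above.

How it is judged:
On the way, in this order (a step that is already met when the one before it is completed fails the run):
1. all four sweets are in the bowl (horizontal distance between each of sweet0, sweet1, sweet2, sweet3 and bowl below 0.06 m and z of sweet0 in the frame of bowl between -0.005 and 0.055 m and z of sweet1 in the frame of bowl between -0.005 and 0.055 m and z of sweet2 in the frame of bowl between -0.005 and 0.055 m and z of sweet3 in the frame of bowl between -0.005 and 0.055 m), for 0.2 s.
2. the pink tray stands on its open end on the mat (angle between tray's own x axis and vertical above 3.0516 rad and z of tray_lip in the frame of mat between 0 and 0.008 m and x of tray_lip in the frame of mat between -0.11 and 0.11 m and y of tray_lip in the frame of mat between -0.065 and 0.065 m), for 0.2 s.
At the end, for the whole second after the job is handed in: All four sweets lie in the bowl; bowl, blue tray and mug stand upright (within 5 to 7 degrees). The pink tray stands still on its open end within 5 degrees of upright, the end within 4 mm of the mat's top, its middle at least 10 mm inside the mat's edges (all of step 1 and all of step 2 and linear speed of tray below 0.02 m/s and angular speed of tray below 0.1 rad/s and angle between each of bowl, mug's own z axis and vertical below 0.12 rad and angle between blue_tray's own z axis and vertical below 0.09 rad); the robot touches nothing.
It fails at once if the bowl is pushed more than 40 mm away or tipped over (distance of bowl from where it was at the start of the episode above 0.04 m or angle between bowl's own z axis and vertical above 0.5 rad).
It fails at once if the blue tray is knocked over (angle between blue_tray's own z axis and vertical above 0.5 rad).
It fails at once if the mug is knocked over (angle between mug's own z axis and vertical above 0.5 rad).
It also fails if it takes over 58 s, if anything falls off the work surface, if the arm or the gripper's body presses on something with over 40 N, if the wrist force passes 120 N, or if a joint passes its speed limit or range.

ROBOT

A 6-joint arm with a two-finger parallel gripper is mounted at the origin on the work surface. World frame = base frame: x ahead of the robot, y to its left, z up, the work surface at z = 0. Lengths are in m, angles in rad, forces in N, time in s.
With the tool pointing down it reaches from about 0.3 to 0.775 m from the base axis. Payload 14.6 kg.
Tool frame: the origin (TCP) lies midway between the tips of the shut fingers; the grasp point (between the pads) lies 19 mm behind it (ctrl.pinch_z is the z of the grasp point in the tool frame, in m); z points along the fingers, y is the line along which they close (so a half turn about z gives the same grasp; the last joint's range is limited). The gripper opens to 94 mm and grips with 3 to 60 N. Pads are 16 mm wide; open, the fingers measure 119 mm over their backs; the gripper's body (75 mm by 177 mm) begins 78 mm behind the grasp point.
Start: joints at [-1.352, 0.3, 1.521, -0, 1.321, -0.067], TCP at [0.155, -0.528, 0.205] pointing down, gripper open.
Joint ranges: [-3.03, 3.03], [-0.79, 2.21], [0.23, 2.52], [-1.04, 4.18], [0, 3.07], [-2.55, 2.55]. Speed limits (rad/s): [2.22, 2.22, 2.57, 3.14, 3.14, 3.14].

INTERFACE

Orientations are given as [roll, pitch, yaw] about the fixed x, y, z axes, in that order (R = Rz(yaw) Ry(pitch) Rx(roll)).
In Python, from station import ctrl, camera, ticket gives the robot as it stands. The module is installed in compiled form; this text tells all that it offers.
- The arm moves only by the shell command python3 -m inch 'ROWS' [FORCE]. ROWS is text: rows parted by semicolons, each of 7 numbers parted by spaces: the opening, from -1 (shut) to 1 (fully open), then the shift along the tool's x, y, z in units of 0.03 m (1.0 is 0.03 m), then the turn, a rotation vector about the tool's x, y, z in units of 10 degrees (1.0 is 10 degrees). In form: grip dx dy dz rx ry rz; .... A call has 1 to 10 rows; each row shifts and turns the commanded pose from where the row before left it, along the tool's axes as they then stand; what a row does not reach is not made up. A row lasts 1/8 s, in which the tool goes at most 62.5 mm and 10.7 degrees, less where a joint would pass 70% of its speed; a pose out of reach is approached as far as the arm can. A call with a number of a shift or a turn outside -1 to 1 is refused whole. A call with a gripper value outside its range is refused whole. The fingers move at their own pace and stop on an object; FORCE is the grip in N (left out, the last holds). Time passes only in rows, so rows that do not move let the fingers close. It gives the time, the measured TCP pose, the force, the opening and the grip force at its end, in the units of the state.
- ctrl.get_obs(): the state, without advancing time (a new reading comes with each control period).
- camera(name): name is "side" or "top"; returns a dict with "img" (384x512x3 uint8, blue, green, red), "range_z" (384x512 float32, m along the optical axis (not along the pixel's ray), 0 where there is no reading), "intrinsics" (3x3 intrinsics, pixels), "k1" (the pictures are not rectified: a ray, as slopes to the right and down, at radius r is drawn at 1 + k1 r^2 times it, then the intrinsics apply), "view" (4x4, takes a point from world to camera coordinates). Camera axes: x right, y down, z forward; pixel columns grow to the right and rows downward; lengths in m; the calibration is good to about 2 mm. A picture is of the moment at which its call begins.
- ticket.hand_in(): hands the job in; it is judged then, once.
The state is a dict: "time_s": time; "qpos": joint angles; "joint_vel": joint speeds; "tau": joint torques, N m; "ee_pos": TCP position; "eef_rot": TCP orientation; "force": force on the tool from outside, world axes, zero at the start; "moment": the same for the moment, N m; "grip_width": finger opening in m; "grip_force": force on a finger pad.
Only numpy, scipy, OpenCV 4.12 (cv2) and the standard library are available. Lean on these libraries where they do the work, as an engineer would, in place of code of your own. Each camera call takes 0.05 s, during which the arm holds its last target. There are 200 camera calls.

## Working session

There is one attempt and no reset: what is moved stays moved. The work goes in short steps, Python scripts to look and compute and a shell command to move; the robot and the scene stay as the last step left them, time stands still between calls to the robot, and variables do not carry over. Pictures are saved under pics/ and viewed, at most 10 in all, crops included, and the job is handed in when it is done.

```bash
mkdir -p pics
cat > h.py <<'E'
import numpy as np, cv2
from station import ctrl, camera
def cloud(c):
    "world point per pixel (HxWx3) from the depth picture"
    K=np.array(c["intrinsics"]);h,w=c["range_z"].shape
    u,v=np.meshgrid(np.arange(w),np.arange(h))
    p=np.stack([u,v],-1).reshape(-1,1,2).astype(np.float64)
    n=cv2.undistortPoints(p,K,np.array([c["k1"],0,0,0.])).reshape(h,w,2)
    z=c["range_z"][...,None]
    P=np.concatenate([n*z,z],-1)
    V=np.array(c["view"]);return (P-V[:3,3])@V[:3,:3]
E
python3 - <<'E'
from h import *
for n in("top","side"):
    c=camera(n);cv2.imwrite(f"pics/{n}0.png",c["img"]);np.savez(f"{n}0.npz",img=c["img"],P=cloud(c),z=c["range_z"])
    V=np.array(c["view"]);print(n,-V[:3,:3].T@V[:3,3],c["k1"])
print(ctrl.get_obs(),ctrl.pinch_z)
E
```

```text
top [0.48608402 0.02913338 0.7080008 ] 0.01616331695986087
side [0.17387856 0.54146688 0.6266324 ] -0.037423578302814
{'time_s': 0.1, 'qpos': array([-1.35162966e+00,  3.00424281e-01,  1.52153700e+00,  1.45656697e-05,
        1.32070217e+00, -6.65929792e-02]), 'joint_vel': array([ 5.08231299e-04, -7.72006429e-04, -1.69339159e-03, -7.63903563e-05,
        2.30348919e-03, -7.52625567e-04]), 'tau': array([ 1.63886365e-03, -5.32636642e+01, -3.53280473e+01,  7.09598651e-02,
        2.34492804e-02, -6.31534726e-05]), 'ee_pos': array([ 0.15498886, -0.52745605,  0.20493066]), 'eef_rot': array([-3.14052517e+00, -8.53320689e-05,  2.85755993e-01]), 'force': array([ 0.25623031, -0.46033727,  0.59344393]), 'moment': array([-0.03457107, -0.00066665,  0.00852836]), 'grip_force': 0.0, 'grip_width': 0.09404205714945718} -0.0188
```

View pics/top0.png

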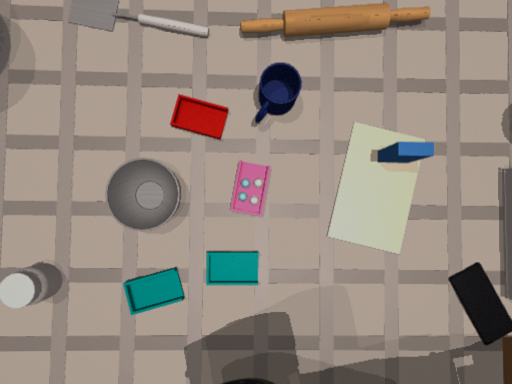

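View pics/side0.png

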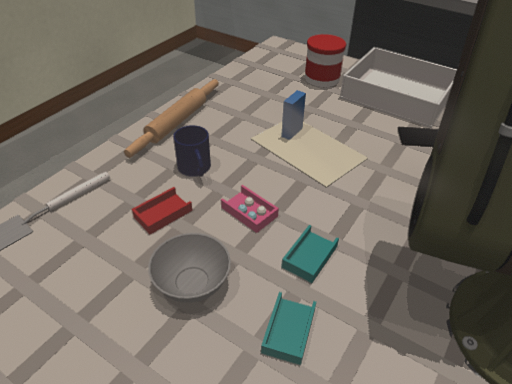

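Candidates by tray shape in the top picture: pink (250,188), red (200,117), teal (233,268) and teal (154,290), and the standing blue tray (412,150). The pink one with four sweets at (250,188) matches the description; the bowl is at (143,194) and the mat at (377,188). I'll check that choice in one crop.

Run:
```python
from h import *
d=np.load("top0.npz");img,P=d["img"],d["P"]
cv2.imwrite("pics/crop0.png",cv2.resize(img[150:226,212:290],None,fx=7,fy=7,interpolation=cv2.INTER_CUBIC))
hsv=cv2.cvtColor(img,cv2.COLOR_BGR2HSV);H,S,V=cv2.split(hsv)
def rep(n,m,box,zr):
    mm=np.zeros(m.shape,bool);x0,y0,x1,y1=box;mm[y0:y1,x0:x1]=True
    mm&=m&(P[...,2]>zr[0])&(P[...,2]<zr[1])&(d["z"]>0)
    Q=P[mm];(c,s,a)=cv2.minAreaRect(Q[:,:2].astype(np.float32))
    print(n,len(Q),"rect",np.round(c,4),np.round(s,4),round(a,1),"mean",Q.mean(0).round(4),"zmax",Q[:,2].max().round(4))
    print(cv2.boxPoints((c,s,a)).round(4).tolist())
pink=(H>155)&(H<174)&(S>90)
rep("pink",pink,(220,150,285,225),(-.01,.04))
rep("pinkrim",pink,(220,150,285,225),(.019,.04))
rep("pinkfloor",pink,(220,150,285,225),(.0,.012))
rep("mat",(H>18)&(H<50)&(V>150),(320,115,435,260),(-.01,.012))
rep("blue",(H>95)&(H<125)&(S>100),(370,135,440,170),(.09,.12))
rep("bluelow",(H>95)&(H<125)&(S>100),(370,135,440,170),(.01,.09))
rep("mug",(H>95)&(H<130)&(S>80),(250,60,305,130),(.03,.1))
a=np.ones_like(pink)
rep("bowlrim",a,(95,150,190,240),(.046,.07))
for n in((250,188),(100,100),(10,200)): print(n,P[n[1],n[0]].round(3))
for (u,v) in((246,183),(258,183),(242,197),(254,200)): print(P[v,u].round(4))
```

```text
pink 1291 rect [0.5246 0.0238] [0.0617 0.0997] 80.2 mean [0.5252 0.0239 0.0115] zmax 0.0272
[[0.4702000021934509, 0.0019000000320374966], [0.5684000253677368, -0.015200000256299973], [0.5789999961853027, 0.04569999873638153], [0.48069998621940613, 0.06270000338554382]]
pinkrim 317 rect [0.5241 0.0239] [0.0617 0.0987] 80.2 mean [0.5162 0.0256 0.024 ] zmax 0.0272
[[0.4702000021934509, 0.0019000000320374966], [0.5673999786376953, -0.014999999664723873], [0.578000009059906, 0.045899998396635056], [0.48069998621940613, 0.06270000338554382]]
pinkfloor 948 rect [0.5265 0.0235] [0.0521 0.0957] 80.1 mean [0.5284 0.0234 0.0073] zmax 0.0118
[[0.4749000072479248, 0.006000000052154064], [0.5691999793052673, -0.010400000028312206], [0.5781000256538391, 0.04089999943971634], [0.4837999939918518, 0.05730000138282776]]
mat 7656 rect [ 0.5304 -0.2319] [0.1519 0.2427] 76.8 mean [ 0.5188 -0.2242  0.0044] zmax 0.009
[[0.39489999413490295, -0.27799999713897705], [0.6312000155448914, -0.3336000144481659], [0.6660000085830688, -0.1858000010251999], [0.42969998717308044, -0.13019999861717224]]
blue 549 rect 
[... 537 characters left out ...]
 rect [ 0.6956 -0.0264] [0.0726 0.1018] 84.1 mean [ 0.7069 -0.0256  0.0649] zmax 0.0883
[[0.6413000226020813, -0.05719999969005585], [0.7425000071525574, -0.06769999861717224], [0.75, 0.0044999998062849045], [0.6486999988555908, 0.014999999664723873]]
bowlrim 893 rect [0.5074 0.2214] [0.1327 0.1337] 58.9 mean [0.5079 0.2317 0.0526] zmax 0.0587
[[0.41589999198913574, 0.19920000433921814], [0.5303000211715698, 0.12999999523162842], [0.5989000201225281, 0.243599995970726], [0.484499990940094, 0.31279999017715454]]
(250, 188) [0.524 0.024 0.007]
(100, 100) [0.697 0.325 0.   ]
(10, 200) [0.495 0.492 0.   ]
[0.5331 0.0317 0.0189]
[0.5333 0.0082 0.0205]
[0.5055 0.0391 0.0206]
[0.4999 0.0157 0.0213]
```

View pics/crop0.png

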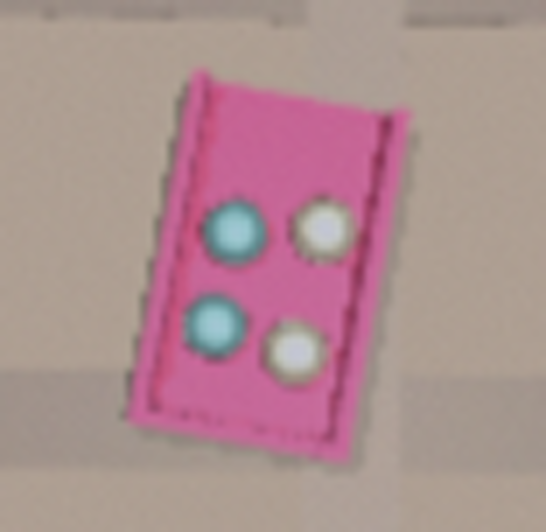

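The crop confirms the pink tray: four sweets, and the open end at the top of the picture, which is world +x. Its yaw is about -9.9° and its centre is (0.525, 0.024).

The plan is to grasp the side walls with the tool leaning 45°, pour by pitching about tool y, then roll 180° about tool z so the tray stands.

```bash
cat >> h.py <<'E'
from scipy.spatial.transform import Rotation as Ro
def tooldir(yaw,lean,roll=0):
    "tool down, turned by yaw, leaning outwards along its x by lean, rolled about its z (deg)"
    return Ro.from_euler('z',yaw,degrees=True)*Ro.from_euler('x',180,degrees=True)*Ro.from_euler('yz',[lean,0],degrees=True)*Ro.from_euler('z',roll,degrees=True)
def plan(p1,R1,N,p0=None,R0=None,rot=None):
    "equal rows (dx dy dz rx ry rz) taking the pose to p1,R1 in N rows"
    o=ctrl.get_obs()
    p0=o["ee_pos"] if p0 is None else p0
    R0=Ro.from_euler('xyz',o["eef_rot"]) if R0 is None else R0
    w=((R0.inv()*R1).as_rotvec() if rot is None else np.radians(rot))/N
    M=sum((R0*Ro.from_rotvec(w*k)).as_matrix() for k in range(N))
    d=np.linalg.solve(M,np.array(p1)-p0)
    print(N,"rows:",np.round(np.r_[d/.03,np.degrees(w)/10],2).tolist())
def state():
    o=ctrl.get_obs();print({k:np.round(o[k],4).tolist() for k in("time_s","qpos","ee_pos","eef_rot","force","grip_width","grip_force")})
E
python3 - <<'E'
from h import *
R=tooldir(-9.9,45);z=R.as_matrix()[:,2];print(R.as_matrix().round(2))
g=np.array([.5246,.0238,.010])
plan(g-.1*z,R,30)
E
```

```text
[[ 0.7  -0.17  0.7 ]
 [-0.12 -0.99 -0.12]
 [ 0.71  0.   -0.71]]
30 rows: [0.31, -0.62, 0.26, -0.03, 0.15, 0.08]
```

```bash
python3 -m inch '1 .31 -.62 .26 -.03 .15 .08;1 .31 -.62 .26 -.03 .15 .08;1 .31 -.62 .26 -.03 .15 .08;1 .31 -.62 .26 -.03 .15 .08;1 .31 -.62 .26 -.03 .15 .08;1 .31 -.62 .26 -.03 .15 .08;1 .31 -.62 .26 -.03 .15 .08;1 .31 -.62 .26 -.03 .15 .08;1 .31 -.62 .26 -.03 .15 .08;1 .31 -.62 .26 -.03 .15 .08' 25
python3 -m inch '1 .31 -.62 .26 -.03 .15 .08;1 .31 -.62 .26 -.03 .15 .08;1 .31 -.62 .26 -.03 .15 .08;1 .31 -.62 .26 -.03 .15 .08;1 .31 -.62 .26 -.03 .15 .08;1 .31 -.62 .26 -.03 .15 .08;1 .31 -.62 .26 -.03 .15 .08;1 .31 -.62 .26 -.03 .15 .08;1 .31 -.62 .26 -.03 .15 .08;1 .31 -.62 .26 -.03 .15 .08'
python3 - <<'E'
from h import *
state();R=tooldir(-9.9,45);z=R.as_matrix()[:,2]
g=np.array([.5246,.0238,.010])
plan(g-.1*z,R,10)
E
```

```text
time_s: 1.35
ee_pos: [0.2134, -0.3247, 0.1355]
eef_rot: [3.107, -0.265, 0.149]
force: [0.2, -0.4, -0.5]
grip_width: 0.0938
grip_force: 0.0
time_s: 2.6
ee_pos: [0.3146, -0.1326, 0.0921]
eef_rot: [3.11, -0.532, 0.008]
force: [-0.3, 0.1, 0.5]
grip_width: 0.094
grip_force: 0.0
{'time_s': 2.6, 'qpos': [-0.7838, -0.2807, 2.5021, 0.6388, 0.6035, 0.3127], 'ee_pos': [0.3146, -0.1326, 0.0921], 'eef_rot': [3.1097, -0.5322, 0.0076], 'force': [-0.3269, 0.1016, 0.537], 'grip_width': 0.094, 'grip_force': 0.0}
10 rows: [0.32, -0.6, 0.28, -0.05, 0.14, 0.08]
```

```bash
python3 -m inch '1 .32 -.6 .28 -.05 .14 .08;1 .32 -.6 .28 -.05 .14 .08;1 .32 -.6 .28 -.05 .14 .08;1 .32 -.6 .28 -.05 .14 .08;1 .32 -.6 .28 -.05 .14 .08;1 .32 -.6 .28 -.05 .14 .08;1 .32 -.6 .28 -.05 .14 .08;1 .32 -.6 .28 -.05 .14 .08;1 .32 -.6 .28 -.05 .14 .08;1 .32 -.6 .28 -.05 .14 .08'
python3 -m inch '1 0 0 0 0 0 0;1 0 0 0 0 0 0'
python3 - <<'E'
from h import *
state();R=tooldir(-9.9,45);z=R.as_matrix()[:,2]
g=np.array([.5246,.0238,.010])
plan(g-.1*z,R,2)
plan(g,R,5)
E
```

```text
time_s: 3.85
ee_pos: [0.4146, -0.0166, 0.0801]
eef_rot: [3.102, -0.684, -0.112]
force: [0.1, -0.5, -0.8]
grip_width: 0.094
grip_force: 0.0
time_s: 4.1
ee_pos: [0.4143, -0.0168, 0.0801]
eef_rot: [3.102, -0.683, -0.111]
force: [-0.2, 0.5, 0.3]
grip_width: 0.0941
grip_force: 0.0
{'time_s': 4.1, 'qpos': [-0.0974, -0.0778, 2.4658, -0.5993, 0.0854, 2.1787], 'ee_pos': [0.4143, -0.0168, 0.0801], 'eef_rot': [3.1019, -0.6835, -0.1107], 'force': [-0.2087, 0.4934, 0.311], 'grip_width': 0.0941, 'grip_force': 0.0}
2 rows: [0.43, -0.97, 0.33, -0.01, 0.29, 0.14]
5 rows: [0.21, -0.39, 0.8, -0.0, 0.12, 0.06]
```

```bash
python3 -m inch '1 .21 -.48 .17 0 .14 .07;1 .21 -.48 .17 0 .14 .07;1 .21 -.48 .17 0 .14 .07;1 .21 -.48 .17 0 .14 .07;1 0 0 0 0 0 0;1 0 0 0 0 0 0'
python3 - <<'E'
from h import *
state();R=tooldir(-9.9,45);z=R.as_matrix()[:,2]
g=np.array([.5246,.0238,.010])
plan(g-.03*z,R,4)
E
```

```text
time_s: 4.85
ee_pos: [0.4493, 0.0153, 0.1082]
eef_rot: [-3.118, -0.739, -0.167]
force: [0.4, -0.0, 0.2]
grip_width: 0.0943
grip_force: 0.0
{'time_s': 4.85, 'qpos': [0.01, -0.069, 2.3936, -0.855, 0.1263, 2.553], 'ee_pos': [0.4493, 0.0153, 0.1082], 'eef_rot': [-3.1178, -0.7386, -0.167], 'force': [0.3948, -0.0094, 0.2284], 'grip_width': 0.0943, 'grip_force': 0.0}
4 rows: [-0.13, -0.16, 0.76, -0.04, 0.07, 0.01]
```

```bash
python3 -m inch '1 0 0 0 0 -.4 0;1 0 0 0 0 -.4 0;1 0 0 0 0 -.4 0;1 0 0 0 0 -.4 0;1 0 0 0 0 0 0;1 0 0 0 0 0 0'
cat >> h.py <<'E'
def Rq(q):
    return Ro.from_euler('ZYZYZ',[q[0],q[1]+q[2],q[3],q[4],q[5]+np.pi/2])
E
python3 - <<'E'
from h import *
state();o=ctrl.get_obs();q=o["qpos"];print((Rq(q).inv()*Ro.from_euler('xyz',o["eef_rot"])).as_rotvec())
R=tooldir(-9.9,35);z=R.as_matrix()[:,2]
g=np.array([.5246,.0238,.009])
plan(g-.04*z,R,5)
# standing options at the mat: roll so that tray x (in tool: cos a x + sin a z) is down
s=np.array([.472,-.218]);a=35
for az in range(-180,180,20):
    # tool z = horizontal azimuth az, lean 90-a
    for q1,f in((-.43,2.2),):
        d=np.r_[np.cos(np.radians(az)),np.sin(np.radians(az)),0]*np.cos(np.radians(a))+np.r_[0,0,-np.sin(np.radians(a))]
        x=(np.array([0,0,-1])-np.sin(np.radians(a))*d)/np.cos(np.radians(a))
        Rt=Ro.from_matrix(np.c_[x,np.cross(d,x),d])
        W=(Ro.from_euler('ZY',[q1,f]).inv()*Rt).as_euler('ZYZ');W[2]-=np.pi/2
        B=W+[np.pi,-2*W[1],np.pi]
        wr=lambda v,lo:(v-lo)%(2*np.pi)+lo
        print(az,[ (wr(b[0],-1.04).round(2),b[1].round(2),wr(b[2],-2.55).round(2)) for b in (W,B) if b[1]>0])
E
```

```text
time_s: 5.6
ee_pos: [0.4495, 0.0127, 0.1082]
eef_rot: [-3.13, -0.491, -0.164]
force: [-0.5, -0.2, -0.1]
grip_width: 0.0939
grip_force: 0.0
{'time_s': 5.6, 'qpos': [-0.0197, -0.0323, 2.238, -0.1282, 0.4508, 1.8133], 'ee_pos': [0.4495, 0.0127, 0.1082], 'eef_rot': [-3.1295, -0.4911, -0.1636], 'force': [-0.5038, -0.1583, -0.0908], 'grip_width': 0.0939, 'grip_force': 0.0}Traceback (most recent call last):
  File "<stdin>", line 2, in <module>
  File "h.py", line 28, in Rq
    return Ro.from_euler('ZYZYZ',[q[0],q[1]+q[2],q[3],q[4],q[5]+np.pi/2])
           ~~~~~~~~~~~~~^^^^^^^^^^^^^^^^^^^^^^^^^^^^^^^^^^^^^^^^^^^^^^^^^
  File "scipy/spatial/transform/_rotation.pyx", line 1413, in scipy.spatial.transform._rotation.Rotation.from_euler
ValueError: Expected axis specification to be a non-empty string of upto 3 characters, got ZYZYZ
```

```bash
sed -i "s/return Ro.from_euler('ZYZYZ'.*/return Ro.from_euler('ZY',[q[0],q[1]+q[2]])*Ro.from_euler('ZYZ',[q[3],q[4],q[5]+np.pi\/2])/" h.py
python3 - <<'E'
from h import *
o=ctrl.get_obs();q=o["qpos"];print((Rq(q).inv()*Ro.from_euler('xyz',o["eef_rot"])).as_rotvec())
R=tooldir(-9.9,35);z=R.as_matrix()[:,2]
g=np.array([.5246,.0238,.009])
plan(g-.04*z,R,5)
a=35
for az in range(-180,180,20):
    q1,f=-.43,2.2
    d=np.r_[np.cos(np.radians(az)),np.sin(np.radians(az)),0]*np.cos(np.radians(a))+np.r_[0,0,-np.sin(np.radians(a))]
    x=(np.array([0,0,-1])-np.sin(np.radians(a))*d)/np.cos(np.radians(a))
    Rt=Ro.from_matrix(np.c_[x,np.cross(d,x),d])
    W=(Ro.from_euler('ZY',[q1,f]).inv()*Rt).as_euler('ZYZ');W[2]-=np.pi/2
    B=W+[np.pi,-2*W[1],np.pi]
    wr=lambda v,lo:(v-lo)%(2*np.pi)+lo
    print(az,[ (wr(b[0],-1.04).round(2),b[1].round(2),wr(b[2],-2.55).round(2)) for b in (W,B) if b[1]>0])
E
```

```text
[ 5.75928194e-16 -8.84708973e-17 -2.68882139e-16]
5 rows: [0.05, -0.15, 0.55, -0.02, 0.14, 0.01]
-180 [(np.float64(-0.36), np.float64(1.84), np.float64(1.21))]
-160 [(np.float64(-0.62), np.float64(1.7), np.float64(0.96))]
-140 [(np.float64(-0.83), np.float64(1.52), np.float64(0.75))]
-120 [(np.float64(-1.01), np.float64(1.29), np.float64(0.58))]
-100 [(np.float64(5.12), np.float64(1.04), np.float64(0.44))]
-80 [(np.float64(4.99), np.float64(0.78), np.float64(0.32))]
-60 [(np.float64(4.86), np.float64(0.5), np.float64(0.22))]
-40 [(np.float64(4.71), np.float64(0.22), np.float64(0.16))]
-20 [(np.float64(1.82), np.float64(0.07), np.float64(2.85))]
0 [(np.float64(1.5), np.float64(0.35), np.float64(2.96))]
20 [(np.float64(1.36), np.float64(0.63), np.float64(2.88))]
40 [(np.float64(1.24), np.float64(0.9), np.float64(2.77))]
60 [(np.float64(1.1), np.float64(1.16), np.float64(2.64))]
80 [(np.float64(0.93), np.float64(1.4), np.float64(2.49))]
100 [(np.float64(0.74), np.float64(1.61), np.float64(2.3))]
120 [(np.float64(0.51), np.float64(1.77), np.float64(2.07))]
140 [(np.float64(0.23), np.float64(1.88), np.float64(1.8))]
160 [(np.float64(-0.07), np.float64(1.9), np.float64(1.5))]
```

```bash
python3 -m inch '1 .05 -.15 .55 -.02 .14 .01;1 .05 -.15 .55 -.02 .14 .01;1 .05 -.15 .55 -.02 .14 .01;1 .05 -.15 .55 -.02 .14 .01;1 .05 -.15 .55 -.02 .14 .01;1 0 0 0 0 0 0'
python3 - <<'E'
from h import *
state()
R=tooldir(-9.9,35);g=np.array([.5246,.0238,.009])
plan(g,R,4)
cv2.imwrite("pics/s1.png",camera("side")["img"][150:300,150:350].repeat(3,0).repeat(3,1))
E
```

```text
time_s: 6.35
ee_pos: [0.502, 0.0256, 0.0449]
eef_rot: [-3.137, -0.604, -0.173]
force: [-0.1, 0.4, -0.1]
grip_width: 0.0941
grip_force: 0.0
{'time_s': 6.35, 'qpos': [0.0405, 0.2217, 2.215, -0.8131, 0.16, 2.554], 'ee_pos': [0.502, 0.0256, 0.0449], 'eef_rot': [-3.1368, -0.6043, -0.1731], 'force': [-0.0869, 0.4473, -0.0692], 'grip_width': 0.0941, 'grip_force': 0.0}
4 rows: [-0.02, -0.02, 0.35, -0.01, 0.01, -0.0]
```

View pics/s1.png

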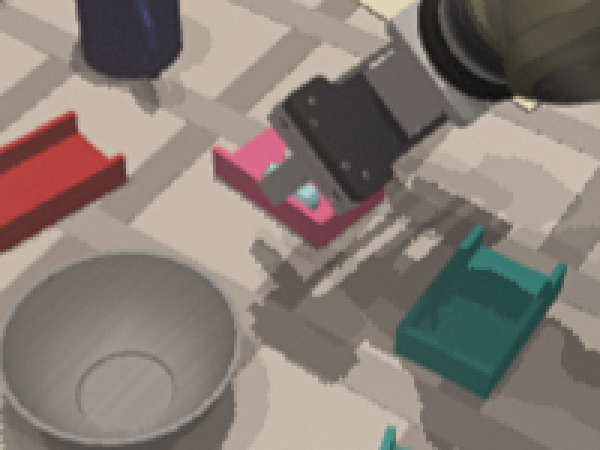

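The side view shows the fingers straddling the pink tray (about (310,180) in the crop), sweets inside and untouched. The wrist is near its singularity at this lean, so I'll grasp with 20° instead of 35°.

```bash
python3 -m inch '1 0 0 0 0 -.4 0;1 0 0 0 0 -.4 0;1 0 0 0 0 -.4 0;1 0 0 0 0 -.3 0;1 0 0 0 0 0 0;1 0 0 0 0 0 0'
python3 - <<'E'
from h import *
state()
R=tooldir(-9.9,20);g=np.array([.5246,.0238,.008])
plan(g,R,5)
E
```

```text
time_s: 7.15
ee_pos: [0.5026, 0.0236, 0.0461]
eef_rot: [3.141, -0.367, -0.177]
force: [-0.7, 0.1, -0.3]
grip_width: 0.0938
grip_force: 0.0
{'time_s': 7.15, 'qpos': [0.0103, 0.2522, 2.0629, -0.1487, 0.4696, 1.8789], 'ee_pos': [0.5026, 0.0236, 0.0461], 'eef_rot': [3.1415, -0.3672, -0.1772], 'force': [-0.707, 0.0645, -0.3471], 'grip_width': 0.0938, 'grip_force': 0.0}
5 rows: [0.05, -0.03, 0.29, 0.0, -0.02, -0.0]
```

```bash
python3 -m inch '1 .05 -.03 .29 0 -.02 0;1 .05 -.03 .29 0 -.02 0;1 .05 -.03 .29 0 -.02 0;1 .05 -.03 .29 0 -.02 0;1 .05 -.03 .29 0 -.02 0;1 0 0 0 0 0 0'
python3 -m inch '-1 0 0 0 0 0 0;-1 0 0 0 0 0 0;-1 0 0 0 0 0 0;-1 0 0 0 0 0 0;-1 0 0 0 0 0 0;-1 0 0 0 0 0 0' 25
python3 -c "from h import *;state()"
```

```text
time_s: 7.9
ee_pos: [0.5257, 0.024, 0.0073]
eef_rot: [3.14, -0.348, -0.174]
force: [0.4, -0.1, -0.2]
grip_width: 0.0941
grip_force: 0.0
time_s: 8.65
ee_pos: [0.5258, 0.024, 0.0082]
eef_rot: [3.14, -0.349, -0.175]
force: [-4.0, -0.3, 5.2]
grip_width: 0.0616
grip_force: 25.0
{'time_s': 8.65, 'qpos': [0.0089, 0.3787, 2.0041, -0.1576, 0.42, 1.8875], 'ee_pos': [0.5258, 0.024, 0.0082], 'eef_rot': [3.1399, -0.3491, -0.1745], 'force': [-4.0011, -0.3491, 5.2359], 'grip_width': 0.0616, 'grip_force': 24.9973}
```

```bash
cat >> h.py <<'E'
# grasp: tray in tool frame
Rg=Ro.from_euler('xyz',[3.1399,-.3491,-.1745]);pg=np.array([.5258,.024,.0082])
Rt0=Ro.from_euler('z',-9.9,degrees=True);pt0=np.array([.5246,.0238,0])
Rtt=Rg.inv()*Rt0
def tool_for(lip,Rtray):
    "tool pose that puts tray_lip at lip with tray orientation Rtray"
    lg=pt0+Rt0.apply([.05,0,.012])           # lip at the grasp
    off=Rg.inv().apply(lg-pg)
    R=Rtray*Rtt.inv();return np.array(lip)-R.apply(off),R
E
python3 - <<'E'
from h import *
p1=pg+[0,0,.06];plan(p1,Rg,4)
pA,RA=tool_for([.475,.226,.095],Rt0);plan(pA,Rg,10,p1,Rg)
pB,RB=tool_for([.475,.226,.09],Rt0*Ro.from_euler('y',70,degrees=True));plan(pB,RB,10,pA,RA)
print(pA,pB)
E
```

```text
4 rows: [0.17, 0.0, -0.47, -0.0, -0.0, -0.0]
10 rows: [-0.39, -0.63, -0.23, 0.0, 0.0, 0.0]
10 rows: [0.07, 0.0, -0.17, -0.0, -0.7, -0.0]
[0.42694453 0.23479646 0.0912    ] [0.45509203 0.22988393 0.13460643]
```

```bash
python3 -m inch '-1 .05 0 -.15 0 0 0;-1 .17 0 -.47 0 0 0;-1 .17 0 -.47 0 0 0;-1 .17 0 -.47 0 0 0;-1 .12 0 -.32 0 0 0;-1 0 0 0 0 0 0;-1 -.13 -.21 -.08 0 0 0;-1 -.26 -.42 -.15 0 0 0;-1 -.39 -.63 -.23 0 0 0;-1 -.39 -.63 -.23 0 0 0' 30
python3 -m inch '-1 -.39 -.63 -.23 0 0 0;-1 -.39 -.63 -.23 0 0 0;-1 -.39 -.63 -.23 0 0 0;-1 -.39 -.63 -.23 0 0 0;-1 -.39 -.63 -.23 0 0 0;-1 -.39 -.63 -.23 0 0 0;-1 -.26 -.42 -.15 0 0 0;-1 -.13 -.21 -.08 0 0 0;-1 0 0 0 0 0 0'
python3 - <<'E'
from h import *
state()
pA,RA=tool_for([.475,.226,.095],Rt0);plan(pA,RA,4)
pB,RB=tool_for([.475,.226,.09],Rt0*Ro.from_euler('y',70,degrees=True));plan(pB,RB,10)
a=camera("top")["img"][100:260,60:280];b=camera("side")["img"][130:330,100:375]
cv2.imwrite("pics/p2.png",np.hstack([cv2.resize(a,(385,280)),cv2.resize(b,(385,280))]))
E
```

```text
time_s: 9.9
ee_pos: [0.4953, 0.0877, 0.0748]
eef_rot: [3.14, -0.348, -0.174]
force: [0.1, 0.7, -1.4]
grip_width: 0.0618
grip_force: 30.0
time_s: 11.02
ee_pos: [0.4268, 0.2337, 0.0922]
eef_rot: [3.14, -0.349, -0.174]
force: [-0.5, 0.1, -0.7]
grip_width: 0.0618
grip_force: 30.0
{'time_s': 11.025, 'qpos': [0.5527, 0.1793, 2.0078, -0.3529, 0.722, 2.5365], 'ee_pos': [0.4268, 0.2337, 0.0922], 'eef_rot': [3.1395, -0.3486, -0.1736], 'force': [-0.4685, 0.0589, -0.7191], 'grip_width': 0.0618, 'grip_force': 29.9974}
4 rows: [-0.0, -0.01, 0.01, 0.0, 0.0, 0.0]
10 rows: [0.07, -0.0, -0.17, -0.0, -0.7, -0.0]
```

View pics/p2.png

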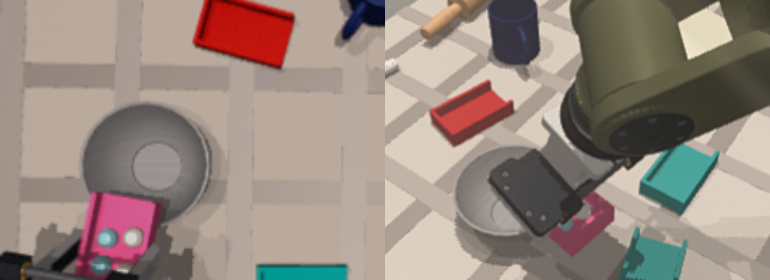

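Top view: the tray is held level with its open end over the bowl at about (125,195) in the left panel, sweets still inside. q6 is near its limit, so I'll yaw the tray by +28° before pouring.

Run:
```python
from h import *
Ry=Ro.from_euler('z',18,degrees=True)
pA,RA=tool_for([.472,.211,.095],Ry);plan(pA,RA,6)
pB,RB=tool_for([.472,.211,.09],Ry*Ro.from_euler('y',72,degrees=True));plan(pB,RB,12,pA,RA)
```

```text
6 rows: [-0.02, 0.21, 0.0, 0.16, 0.0, -0.44]
12 rows: [0.06, 0.0, -0.15, -0.0, -0.6, -0.0]
```

```bash
python3 -m inch '-1 -.02 .21 0 .16 0 -.44;-1 -.02 .21 0 .16 0 -.44;-1 -.02 .21 0 .16 0 -.44;-1 -.02 .21 0 .16 0 -.44;-1 -.02 .21 0 .16 0 -.44;-1 -.02 .21 0 .16 0 -.44;-1 0 0 0 0 0 0'
python3 -m inch '-1 .06 0 -.15 0 -.6 0;-1 .06 0 -.15 0 -.6 0;-1 .06 0 -.15 0 -.6 0;-1 .06 0 -.15 0 -.6 0;-1 .06 0 -.15 0 -.6 0;-1 .06 0 -.15 0 -.6 0'
python3 -m inch '-1 .06 0 -.15 0 -.6 0;-1 .06 0 -.15 0 -.6 0;-1 .06 0 -.15 0 -.6 0;-1 .06 0 -.15 0 -.6 0;-1 .06 0 -.15 0 -.6 0;-1 .06 0 -.15 0 -.6 0;-1 0 0 0 0 0 0;-1 0 0 0 0 0 0'
python3 - <<'E'
from h import *
state()
a=camera("top")["img"][100:260,60:280];b=camera("side")["img"][130:330,100:375]
cv2.imwrite("pics/p3.png",np.hstack([cv2.resize(a,(385,280)),cv2.resize(b,(385,280))]))
E
```

```text
time_s: 12.0
ee_pos: [0.4251, 0.195, 0.0913]
eef_rot: [3.14, -0.348, 0.313]
force: [0.4, -0.5, -0.5]
grip_width: 0.0615
grip_force: 30.0
time_s: 12.75
ee_pos: [0.4331, 0.1985, 0.119]
eef_rot: [3.137, 0.283, 0.311]
force: [-0.2, -0.6, -2.1]
grip_width: 0.0615
grip_force: 30.0
time_s: 13.75
ee_pos: [0.4544, 0.2057, 0.136]
eef_rot: [3.136, 0.906, 0.31]
force: [-0.9, -0.3, -0.3]
grip_width: 0.0614
grip_force: 30.0
{'time_s': 13.75, 'qpos': [0.3414, 0.8228, 1.135, 0.0216, 2.0895, 1.6007], 'ee_pos': [0.4544, 0.2057, 0.136], 'eef_rot': [3.1359, 0.9059, 0.3103], 'force': [-0.9365, -0.2736, -0.261], 'grip_width': 0.0614, 'grip_force': 29.9974}
```

View pics/p3.png

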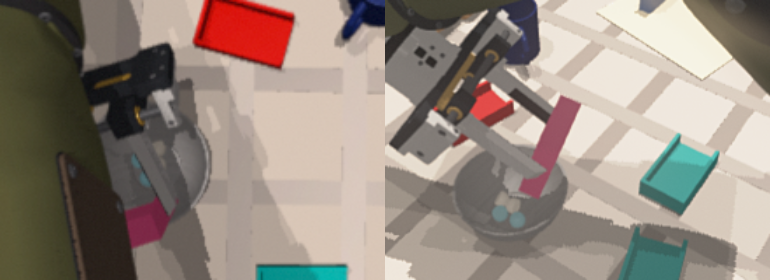

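The side view shows all four sweets in the bowl, two white and two blue, at about (508,210) in the panel, and the tray is empty. Next I'll work out the standing pose on the mat.

```bash
cat >> h.py <<'E'
def stand(az):
    "tray x down, tool's horizontal heading az (deg)"
    h=np.r_[np.cos(np.radians(az)),np.sin(np.radians(az)),0];x=np.array([0,0,-1.]);z=-h
    return Ro.from_matrix(np.c_[x,np.cross(z,x),z])
E
python3 - <<'E'
from h import *
D=[(.5527,.4268,.2337,.0922,3.1395,-.3486,-.1736),(-.7838,.3146,-.1326,.0921,3.1097,-.5322,.0076),(-.0974,.4143,-.0168,.08,3.1019,-.6835,-.1107),(.3414,.4544,.2057,.136,3.1359,.9059,.3103),(.0405,.502,.0256,.045,-3.1368,-.6043,-.1731)]
A=[];b=[]
for d in D:
    z=Ro.from_euler('xyz',d[4:]).as_matrix()[:,2];s,c=np.sin(d[0]),np.cos(d[0])
    A.append(z[0]*s-z[1]*c);b.append(d[1]*s-d[2]*c)
L=np.dot(A,b)/np.dot(A,A);print("L",L,np.array(A)*L-b)
wr=lambda v,lo:(v-lo)%(2*np.pi)+lo
for lip,az,zz in(([.472,.211],-162,0),([.47,.05],-162,0),([.462,-.05],-185,0),([.462,-.15],-225,0),([.462,-.216],-250,0),([.462,-.216],-260,0),([.462,-.216],-270,0),([.462,-.216],-280,0)):
    p,R=tool_for(lip+[.1],stand(az));z=R.as_matrix()[:,2]
    w=p-L*z;q1=np.arctan2(w[1],w[0])
    for f in(1.8,2.1):
        W=(Ro.from_euler('ZY',[q1,f]).inv()*R).as_euler('ZYZ');W[2]-=np.pi/2
        print(az,w.round(3),f,round(q1,2),[wr(W[0],-1.04-.5).round(2),W[1].round(2),wr(W[2],-2.9).round(2)])
E
```

```text
L 0.26358191235273354 [0.0350451  0.03900261 0.03623931 0.03674198 0.03576546]
-162 [0.704 0.287 0.239] 1.8 0.39 [np.float64(0.12), np.float64(2.56), np.float64(1.7)]
-162 [0.704 0.287 0.239] 2.1 0.39 [np.float64(0.09), np.float64(2.26), np.float64(1.65)]
-162 [0.702 0.126 0.239] 1.8 0.18 [np.float64(-0.23), np.float64(2.55), np.float64(1.33)]
-162 [0.702 0.126 0.239] 2.1 0.18 [np.float64(-0.17), np.float64(2.25), np.float64(1.42)]
-185 [ 0.705 -0.07   0.239] 1.8 -0.1 [np.float64(-0.02), np.float64(2.56), np.float64(1.55)]
-185 [ 0.705 -0.07   0.239] 2.1 -0.1 [np.float64(-0.02), np.float64(2.26), np.float64(1.56)]
-225 [ 0.635 -0.322  0.239] 1.8 -0.47 [np.float64(0.5), np.float64(2.49), np.float64(2.09)]
-225 [ 0.635 -0.322  0.239] 2.1 -0.47 [np.float64(0.37), np.float64(2.21), np.float64(1.91)]
-250 [ 0.546 -0.445  0.239] 1.8 -0.68 [np.float64(0.75), np.float64(2.36), np.float64(2.36)]
-250 [ 0.546 -0.445  0.239] 2.1 -0.68 [np.float64(0.6), np.float64(2.12), np.float64(2.12)]
-260 [ 0.505 -0.456  0.239] 1.8 -0.73 [np.float64(0.85), np.float64(2.27), np.float64(2.47)]
-260 [ 0.505 -0.456  0.239] 2.1 -0.73 [np.float64(0.71), np.float64(2.06), np.float64(2.22)]
-270 [ 0.463 -0.46   0.239] 1.8 -0.78 [np.float64(0.94), np.float64(2.18), np.float64(2.57)]
-270 [ 0.463 -0.46   0.239] 2.1 -0.78 [np.float64(0.81), np.float64(1.98), np.float64(2.3)]
-280 [ 0.421 -0.456  0.239] 1.8 -0.83 [np.float64(1.02), np.float64(2.07), np.float64(2.65)]
-280 [ 0.421 -0.456  0.239] 2.1 -0.83 [np.float64(0.91), np.float64(1.9), np.float64(2.38)]
```

Run:
```python
from h import *
o=ctrl.get_obs();p=o["ee_pos"]+[-.01,0,.08];R=Ro.from_euler('xyz',o["eef_rot"])
plan(p,R,4)
pM,RM=tool_for([.46,0,.16],Ro.from_euler('y',50,degrees=True));plan(pM,RM,10,p,R)
pS,RS=tool_for([.4525,-.2137,.13],stand(95));plan(pS,RS,16,pM,RM)
print(pM,pS)
```

```text
4 rows: [-0.57, -0.02, -0.35, 0.0, 0.0, 0.0]
10 rows: [-0.08, 0.66, 0.18, 0.12, 0.22, 0.14]
16 rows: [0.24, 0.33, -0.27, 0.41, -0.2, 0.35]
[4.25687407e-01 4.03336786e-04 1.94980405e-01] [ 0.45257061 -0.20987931  0.17885225]
```

```bash
python3 -m inch '-1 -.57 -.02 -.35 0 0 0;-1 -.57 -.02 -.35 0 0 0;-1 -.57 -.02 -.35 0 0 0;-1 -.57 -.02 -.35 0 0 0'
python3 -m inch '-1 -.08 .66 .18 .12 .22 .14;-1 -.08 .66 .18 .12 .22 .14;-1 -.08 .66 .18 .12 .22 .14;-1 -.08 .66 .18 .12 .22 .14;-1 -.08 .66 .18 .12 .22 .14;-1 -.08 .66 .18 .12 .22 .14;-1 -.08 .66 .18 .12 .22 .14;-1 -.08 .66 .18 .12 .22 .14;-1 -.08 .66 .18 .12 .22 .14;-1 -.08 .66 .18 .12 .22 .14'
python3 - <<'E'
from h import *
state()
pS,RS=tool_for([.4525,-.2137,.13],stand(95));plan(pS,RS,16)
E
```

```text
time_s: 14.35
ee_pos: [0.445, 0.2053, 0.2176]
eef_rot: [3.139, 0.907, 0.313]
force: [0.2, -0.8, -1.7]
grip_width: 0.0621
grip_force: 30.0
time_s: 15.6
ee_pos: [0.426, 0.0007, 0.1952]
eef_rot: [3.138, 0.518, -0.008]
force: [0.7, -0.1, -1.0]
grip_width: 0.0616
grip_force: 30.0
{'time_s': 15.6, 'qpos': [-0.0641, 0.3627, 1.5475, -0.0322, 1.7488, 1.5161], 'ee_pos': [0.426, 0.0007, 0.1952], 'eef_rot': [3.1378, 0.5184, -0.0077], 'force': [0.7329, -0.0978, -0.9713], 'grip_width': 0.0616, 'grip_force': 29.9974}
16 rows: [0.24, 0.33, -0.27, 0.41, -0.21, 0.35]
```

```bash
python3 -m inch '-1 .24 .33 -.27 .41 -.21 .35;-1 .24 .33 -.27 .41 -.21 .35;-1 .24 .33 -.27 .41 -.21 .35;-1 .24 .33 -.27 .41 -.21 .35;-1 .24 .33 -.27 .41 -.21 .35;-1 .24 .33 -.27 .41 -.21 .35;-1 .24 .33 -.27 .41 -.21 .35;-1 .24 .33 -.27 .41 -.21 .35'
python3 -c "
from h import *;state()
pS,RS=tool_for([.4525,-.2137,.13],stand(95));plan(pS,RS,8)"
```

```text
time_s: 16.6
ee_pos: [0.4801, -0.0998, 0.2044]
eef_rot: [-2.945, 0.868, -0.597]
force: [-0.2, 0.1, -0.9]
grip_width: 0.0617
grip_force: 30.0
{'time_s': 16.6, 'qpos': [-0.4493, 0.6524, 1.2448, 0.3508, 2.0604, 1.8411], 'ee_pos': [0.4801, -0.0998, 0.2044], 'eef_rot': [-2.9448, 0.8675, -0.5967], 'force': [-0.1705, 0.1354, -0.9024], 'grip_width': 0.0617, 'grip_force': 29.9956}
8 rows: [0.25, 0.34, -0.27, 0.41, -0.2, 0.34]
```

```bash
python3 -m inch '-1 .25 .34 -.27 .41 -.2 .34;-1 .25 .34 -.27 .41 -.2 .34;-1 .25 .34 -.27 .41 -.2 .34;-1 .25 .34 -.27 .41 -.2 .34;-1 .25 .34 -.27 .41 -.2 .34;-1 .25 .34 -.27 .41 -.2 .34;-1 .25 .34 -.27 .41 -.2 .34;-1 .25 .34 -.27 .41 -.2 .34;-1 0 0 0 0 0 0;-1 0 0 0 0 0 0'
python3 - <<'E'
from h import *
state()
pS,RS=tool_for([.4525,-.2137,.13],stand(95));plan(pS,RS,2)
pS,RS=tool_for([.4525,-.2137,.010],stand(95));plan(pS,RS,10)
a=camera("top");b=camera("side")
P=cloud(a);H,S,V=cv2.split(cv2.cvtColor(a["img"],cv2.COLOR_BGR2HSV));m=(H>155)&(H<174)&(S>90)&(a["range_z"]>0);print("pink top",m.sum(),P[m].min(0),P[m].max(0))
P=cloud(b);H,S,V=cv2.split(cv2.cvtColor(b["img"],cv2.COLOR_BGR2HSV));m=(H>155)&(H<174)&(S>90)&(b["range_z"]>0);Q=P[m]
print("pink side",m.sum(),Q.min(0),Q.max(0),Q.mean(0));
if len(Q)>20:
    u,s,v=np.linalg.svd(Q-Q.mean(0),full_matrices=False);print(s,v.round(3))
cv2.imwrite("pics/p4.png",np.hstack([cv2.resize(a["img"][80:300,270:500],(385,368)),cv2.resize(b["img"][60:230,190:390],(385,327)).copy() if 0 else cv2.resize(b["img"][50:250,190:400],(385,368))]))
E
```

```text
time_s: 17.85
ee_pos: [0.4525, -0.2101, 0.1787]
eef_rot: [3.137, 1.215, -1.48]
force: [-0.1, -0.0, -0.3]
grip_width: 0.0616
grip_force: 30.0
{'time_s': 17.85, 'qpos': [-0.8253, 0.7634, 1.319, 0.7025, 2.0722, 2.2174], 'ee_pos': [0.4525, -0.2101, 0.1787], 'eef_rot': [3.1367, 1.215, -1.4796], 'force': [-0.0842, -0.0022, -0.3253], 'grip_width': 0.0616, 'grip_force': 29.9972}
2 rows: [-0.0, -0.0, 0.0, 0.02, -0.02, 0.01]
10 rows: [0.37, -0.0, 0.14, 0.0, -0.0, 0.0]
pink top 1971 [ 0.39739068 -0.3524413  -0.00143972] [ 0.48492145 -0.08833535  0.52471893]
pink side 1577 [ 0.42073565 -0.53201533  0.06276946] [ 0.61825973 -0.19597618  0.23352614] [ 0.45086822 -0.20404318  0.18948882]
[1.24142463 0.76833693 0.50792968] [[ 0.012 -0.008 -1.   ]
 [ 0.986 -0.168  0.013]
 [ 0.168  0.986 -0.006]]
```

View pics/p4.png

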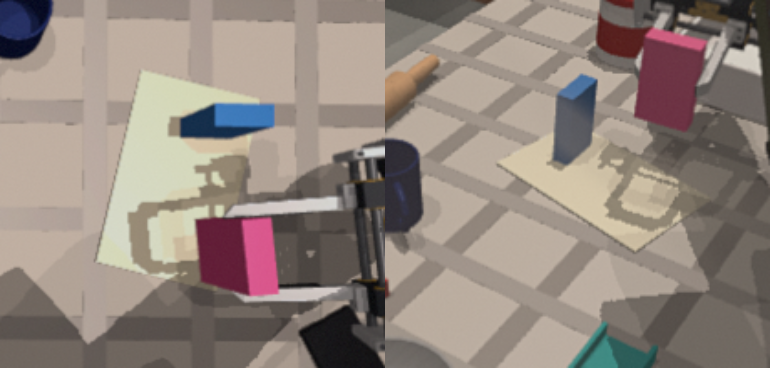

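The pink tray hangs upright over the free part of the mat (left panel (235,255), right panel (670,80)), clear of the blue tray. I'll lower it.

```bash
python3 -m inch '-1 .37 0 .14 0 0 0;-1 .37 0 .14 0 0 0;-1 .37 0 .14 0 0 0;-1 .37 0 .14 0 0 0;-1 .37 0 .14 0 0 0;-1 .37 0 .14 0 0 0;-1 .37 0 .14 0 0 0;-1 .37 0 .14 0 0 0;-1 .37 0 .14 0 0 0;-1 0 0 0 0 0 0'
python3 - <<'E'
from h import *
state()
pS,RS=tool_for([.4525,-.2137,.004],stand(95));plan(pS,RS,6)
E
```

```text
time_s: 19.2
ee_pos: [0.4516, -0.2093, 0.0704]
eef_rot: [3.13, 1.217, -1.487]
force: [0.1, -0.8, -1.0]
grip_width: 0.0617
grip_force: 30.0
{'time_s': 19.2, 'qpos': [-0.8259, 0.926, 1.3216, 0.6556, 1.9453, 2.1061], 'ee_pos': [0.4516, -0.2093, 0.0704], 'eef_rot': [3.1303, 1.2175, -1.4874], 'force': [0.1181, -0.8286, -1.0008], 'grip_width': 0.0617, 'grip_force': 29.9972}
6 rows: [0.09, -0.01, 0.03, 0.01, -0.0, 0.0]
```

```bash
python3 -m inch '-1 .09 -.01 .03 .01 0 0;-1 .09 -.01 .03 .01 0 0;-1 .09 -.01 .03 .01 0 0;-1 .09 -.01 .03 .01 0 0;-1 .07 0 .02 .01 0 0;-1 0 0 0 0 0 0'
python3 -m inch '-1 .03 0 .01 0 0 0;-1 0 0 0 0 0 0' ; python3 -m inch '-1 .03 0 .01 0 0 0;-1 0 0 0 0 0 0'
```

```text
time_s: 19.95
ee_pos: [0.453, -0.21, 0.0575]
eef_rot: [3.141, 1.216, -1.485]
force: [-0.2, 0.2, -0.9]
grip_width: 0.0615
grip_force: 30.0
time_s: 20.2
ee_pos: [0.4531, -0.21, 0.0567]
eef_rot: [-3.141, 1.216, -1.485]
force: [-0.9, 0.3, -0.6]
grip_width: 0.0617
grip_force: 30.0
time_s: 20.45
ee_pos: [0.4531, -0.21, 0.0557]
eef_rot: [3.141, 1.216, -1.485]
force: [0.6, 0.1, -0.8]
grip_width: 0.0618
grip_force: 30.0
```

Expected contact is at TCP z ≈ 0.053.

```bash
for i in 1; do python3 -m inch '-1 .03 0 .01 0 0 0;-1 0 0 0 0 0 0'; python3 -m inch '-1 .03 0 .01 0 0 0;-1 0 0 0 0 0 0';  python3 -m inch '-1 .03 0 .01 0 0 0;-1 0 0 0 0 0 0'; done | grep -E 'ee_pos|^force'
```

```text
ee_pos: [0.4531, -0.2101, 0.0547]
force: [-0.1, 0.3, -0.7]
ee_pos: [0.4531, -0.2101, 0.0538]
force: [-0.1, -0.2, -0.5]
ee_pos: [0.4531, -0.2101, 0.0528]
force: [0.5, -0.2, -1.2]
```

```bash
(python3 -m inch '-1 .03 0 .01 0 0 0;-1 0 0 0 0 0 0'; python3 -m inch '-1 .03 0 .01 0 0 0;-1 0 0 0 0 0 0') | grep -E 'ee_pos|^force'
python3 - <<'E'
from h import *
b=camera("side");P=cloud(b);H,S,V=cv2.split(cv2.cvtColor(b["img"],cv2.COLOR_BGR2HSV))
m=(H>155)&(H<174)&(S>90)&(b["range_z"]>0)&(P[...,0]<.5)&(P[...,0]>.4)&(P[...,1]<-.17)&(P[...,1]>-.25)
Q=P[m];print(Q.min(0),Q.max(0),np.percentile(Q[:,2],[1,99]))
F=Q[(Q[:,2]>.02)&(Q[:,2]<.09)];c=np.linalg.lstsq(np.c_[F[:,[0,2]],np.ones(len(F))],F[:,1],rcond=None)[0];print("underside face slope y(z)",c)
E
```

```text
ee_pos: [0.4531, -0.2102, 0.0521]
force: [0.1, -1.4, 0.7]
ee_pos: [0.4532, -0.2103, 0.0519]
force: [-0.8, -2.0, 8.5]
[ 0.42164838 -0.22850988  0.08242588] [ 0.48492652 -0.19925352  0.10675792] [0.08717827 0.10637778]
underside face slope y(z) [ 0.44781804  2.77367429 -0.6397006 ]
```

Contact: 8.5 N at TCP z 0.052. I'll relieve the preload, open the fingers and look.

```bash
python3 -m inch '-1 -.02 0 -.01 0 0 0;-1 0 0 0 0 0 0' 8
python3 -m inch '.6 0 0 0 0 0 0;.6 0 0 0 0 0 0;1 0 0 0 0 0 0;1 0 0 0 0 0 0'
python3 - <<'E'
from h import *
a=camera("top");b=camera("side")
cv2.imwrite("pics/p5.png",np.hstack([cv2.resize(a["img"][80:300,270:500],(385,368)),cv2.resize(b["img"][50:250,190:400],(385,368))]))
E
```

```text
time_s: 22.0
ee_pos: [0.4532, -0.2103, 0.0518]
eef_rot: [-3.14, 1.216, -1.484]
force: [0.7, -0.9, 4.1]
grip_width: 0.0617
grip_force: 8.0
time_s: 22.5
ee_pos: [0.4531, -0.2102, 0.0516]
eef_rot: [3.141, 1.216, -1.485]
force: [0.1, -1.0, 0.1]
grip_width: 0.0913
grip_force: 0.0
```

View pics/p5.png

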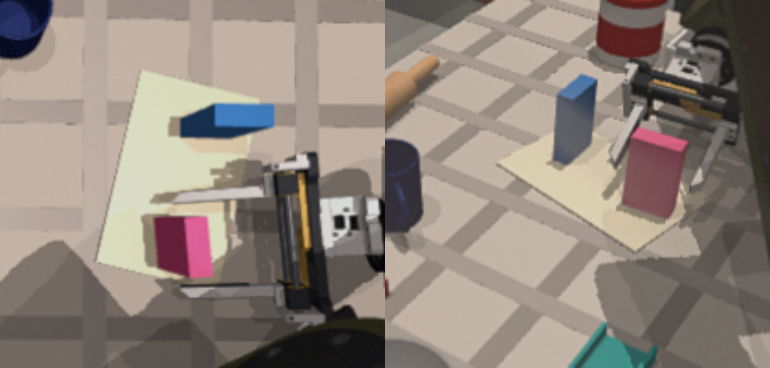

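The tray stands free between the open fingers (left panel (185,245), right panel (655,170)), and the blue tray is untouched. I'll back straight out.

```bash
python3 -m inch '1 0 0 -.2 0 0 0;1 0 0 -.3 0 0 0;1 0 0 -.3 0 0 0;1 0 0 -.3 0 0 0;1 0 0 -.3 0 0 0;1 0 0 -.3 0 0 0;1 0 0 -.3 0 0 0;1 0 0 -.3 0 0 0;1 0 0 -.3 0 0 0;1 0 0 -.3 0 0 0'
python3 -m inch '1 -.4 0 0 0 0 0;1 -.4 0 0 0 0 0;1 -.4 0 0 0 0 0;1 0 0 0 0 0 0;1 0 0 0 0 0 0;1 0 0 0 0 0 0'
python3 - <<'E'
from h import *
state()
a=camera("top");b=camera("side")
P=cloud(a);H,S,V=cv2.split(cv2.cvtColor(a["img"],cv2.COLOR_BGR2HSV))
m=(H>155)&(H<174)&(S>90)&(P[...,2]>.09)&(P[...,2]<.12)&(P[...,1]<-.1);Q=P[m];print("tray top",cv2.minAreaRect(Q[:,:2].astype(np.float32)),Q[:,2].mean())
cv2.imwrite("pics/p6.png",np.hstack([cv2.resize(a["img"][80:300,80:470],(440,248)),cv2.resize(b["img"][50:330,120:400],(248,248))]))
E
```

```text
time_s: 23.85
ee_pos: [0.4601, -0.2921, 0.0821]
eef_rot: [-3.142, 1.216, -1.485]
force: [0.7, 0.9, 0.1]
grip_width: 0.0941
grip_force: 0.0
time_s: 24.6
ee_pos: [0.4589, -0.2791, 0.1153]
eef_rot: [3.14, 1.217, -1.486]
force: [-0.7, -0.9, -0.7]
grip_width: 0.0939
grip_force: 0.0
{'time_s': 24.6, 'qpos': [-0.887, 0.9576, 1.1288, 0.6574, 2.0985, 2.1738], 'ee_pos': [0.4589, -0.2791, 0.1153], 'eef_rot': [3.1404, 1.2168, -1.4862], 'force': [-0.7045, -0.9224, -0.6722], 'grip_width': 0.0939, 'grip_force': 0.0}
tray top ((0.4541260600090027, -0.21359312534332275), (0.06092391535639763, 0.025247270241379738), 4.886712551116943) 0.1031680061304285
```

View pics/p6.png

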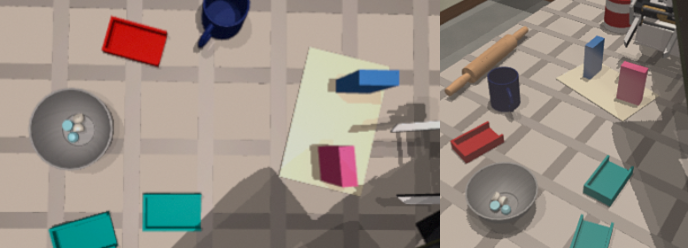

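The four sweets are in the bowl (left panel (72,127)). The tray stands at (0.454, -0.214) with its top at 0.103, and the blue tray and mug are upright.

```bash
python3 -c "from station import ticket;print(ticket.hand_in())"
```

```text
the job is handed in; nothing more can be done
None
```

I handed the job in at about 25 s; no verdict came back, but the last pictures show all four sweets in the bowl, the pink tray standing on its open end on the free part of the mat, and the blue tray and mug upright (joint 6 twice read 2.553–2.554 against its 2.55 limit during the approach).

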